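Papier-mache tubes on the drying stand

ROBOT

A 6-joint arm with a two-finger parallel gripper is mounted at the origin on the work surface. World frame = base frame: x ahead of the robot, y to its left, z up, the work surface at z = 0. Lengths are in m, angles in rad, forces in N, time in s.
With the tool pointing down it reaches from about 0.375 to 0.925 m from the base axis. Payload 5.7 kg.
Tool frame: the origin (TCP) lies at the very end of the fingers, on their centre line; the grasp point (between the pads) lies 19 mm behind it; z points along the fingers, y is the line along which they close (so a half turn about z gives the same grasp; the last joint's range is limited). The gripper opens to 85 mm and grips with 20 to 120 N. Pads are 22 mm wide; open, the fingers measure 114 mm over their backs; the gripper's body (76 mm by 85 mm) begins 54 mm behind the grasp point. The pads swing forward as they close: fully open they stand 13 mm farther back than shut.
Start: joints at [-1.323, 0.359, 1.51, -0, 1.272, -0.115], TCP at [0.213, -0.561, 0.231] pointing down, gripper open.
Joint ranges: [-2.97, 2.97], [-1.01, 2.36], [0.21, 2.38], [-0.96, 4.11], [0.2, 2.71], [-2.98, 2.98]. Speed limits (rad/s): [2.39, 2.39, 3.14, 3.14, 3.14, 3.14].

INTERFACE

Orientations are given as a unit quaternion [x, y, z, w].
In Python, from plant import sensors, eyes, ctrl, nets gives the robot as it stands. The module is installed in compiled form; this text tells all that it offers.
- The arm moves only by the tool servo_tool, never from a script. Its argument "deltas" is a list of rows, each a list of 7 numbers: the shift along the tool's x, y, z each as a share of 150 mm, from -1 to 1, then the turn, a rotation vector about the tool's x, y, z each as a share of pi rad, from -1 to 1, then the closure, from -1 (fully open) to 1 (shut). In form: [[x, y, z, ax, ay, az, claw], ...]. A call has 1 to 10 rows; each row is the pose to reach, as a shift and turn from the pose commanded when the call began, along the tool's axes at that moment, turning the shorter way round; what a row does not reach only later rows make up. A row lasts 1/8 s, in which the tool goes at most 62.5 mm and 10.7 degrees, less where a joint would pass 70% of its speed; a pose out of reach is approached as far as the arm can. A call with a number of a shift or a turn outside -1 to 1 is refused whole. A call with a gripper value outside its range is refused whole. The fingers move at their own pace and stop on an object; "grip_force" is the grip in N (left out, the last holds). Time passes only in rows, so rows that repeat a pose let the fingers close. It gives the time, the measured TCP pose, the force, the opening and the grip force at its end, in the units of the state.
- sensors.read_state(): the state, without advancing time (a new reading comes with each control period).
- eyes.snapshot(name): name is "scene" or "top" or "wrist"; returns (picture, depth): 400x640x3 uint8, blue, green, red; 400x640 float32, m along the optical axis (not along the pixel's ray), 0 where there is no reading.
- eyes.camera_model(name): a dict with "camera_matrix" (3x3 intrinsics, pixels), "D" ([k1, k2, p1, p2, k3] as OpenCV has them; the pictures are not rectified), "xyz" and "orientation" of the camera in the world; the wrist camera has in their place "hand_eye" (4x4, takes a point from camera to tool coordinates, whose origin is the TCP and whose axes are the flange's). Camera axes: x right, y up, looking along -z (the intrinsics and any distortion apply to the point x, -y, -z); pixel columns grow to the right and rows downward; lengths in m; the calibration is good to about 2 mm. A picture is of the moment at which its call begins: read the wrist's pose just before it. camera_model takes no time and is no camera call.
- ctrl.sign_off(): hands the job in; it is judged then, once.
Trained networks look in the newest picture that a camera, given by its name, has taken for a name from the list of things; names that differ only in an ending like _2 or _b are one class to them, and where a whole thing is asked for, a point or a joint stands for the part that bears it (a point fixed in the world has none). Each returns a list of dicts, best first, with "score" (0 to 1); they miss things now and then, are a little off and sometimes report something else, mostly with a low value. They report only what shows in the picture. A call takes as long as a camera call. They do not tell look-alikes from the thing itself.
- nets.spot_in(camera, name): "box" ([centre column, centre row, width, height] in pixels, round what is visible of it).
The state is a dict: "time": time; "qpos": joint angles; "joint_velocities": joint speeds; "tau": joint torques, N m; "ee_pos": TCP position; "tcp_rot": TCP orientation; "wrist_force": force on the tool from outside, world axes, zero at the start; "moment": the same for the moment, N m; "gripper_width": finger opening in m; "gripper_force": force on a finger pad.
Only numpy, scipy, OpenCV 4.12 (cv2) and the standard library are available. Lean on these libraries where they do the work, as an engineer would, in place of code of your own. Each camera call takes 0.05 s, during which the arm holds its last target. There are 200 camera calls.

TASK

The pen-decorated papier-mache tube with the pointed end is dry: lift it off its drying post and stand it, open end down, on a free part of the plywood carrying board. Then take the freshly papered round-ended tube from the sloping cradle, turn it open end down and lower it over the post you have just emptied until its rim rests on the stand. Set both down gently, do not let them drop, and leave the other things, including the flat-ended tube on the other post, where they are.

Things in the scene. Friction and masses are not known exactly. Their poses are not given: they have to be found in the camera images.
- cone_tube: white papier-mache tube with pen zigzags and a POINTED conical closed end, outside dia. 54, bore 47, 150 mm long, straight up to 118 mm from the rim, bore 112 deep; about 90 g. Starts open end down on one of the two posts (which one varies), rim on the stand. Origin: centre of the open rim, +z along its axis to the closed end.
- round_tube: white tube with a ROUND domed closed end, outside dia. 54, bore 47, 150 mm long, straight up to 126 mm from the rim, bore 122 deep; about 90 g. Lies in the cradle, axis sloping 25 deg, open end low, facing roughly the robot; slats carry its underside up to 100 mm from the rim, the last 50 mm stick out free. Origin: centre of the open rim, +z along its axis to the closed end.
- stand: fixed wooden drying stand, 120 x 270 mm (x, y), its top face 28 mm above the table, with two upright wooden posts (32 mm diameter, round-topped, rising 100 mm above the top face) 130 mm apart; origin under its centre, y along the row of posts
- post_left (a point): foot of the post at the stand's +y end: on the post's axis, level with the stand's top face (28 mm above the table); the post's tip is 100 mm higher
- post_right (a point): foot of the post at the stand's -y end: likewise
- cradle: fixed plywood cradle, foot 180 x 90 mm, with two sloping slats in a V that hold the round tube and a low stop at the rim end; origin under its centre, +x the way the trough rises (horizontally the same way as the round tube's closed end)
- board: fixed plywood carrying board lying flat on the table, 200 x 150 mm (x, y), 9 mm thick; origin under its centre. The carton stands on its +x end (centre 66 mm from the origin, the carton reaching from 45 to 87 mm); the -x half is free
- carton: a white papered carton with pen drawings, 42 x 62 x 92 mm high, standing at the far end of the carrying board; origin under its centre
- flat_tube: white papered tube with a FLAT closed end, outside diameter 54 mm, 130 mm long, drying open end down on the other post; origin at the centre of its open rim, +z towards the closed end
- tumbler: glass tumbler, 74 mm across the rim, 100 mm high; origin under its centre
- drink_bottle: clear drink bottle with a red cap, diameter 64 mm, 205 mm high; origin under its centre
- tape_roll: roll of masking tape lying flat, diameter 104 mm, 25 mm high; origin under its centre
- paint_jar: small lidded paint jar, diameter 62 mm, 75 mm high; origin under its centre
- glue_pot: white lidded glue pot, diameter 84 mm, 85 mm high; origin under its centre
- brush: paint brush lying on the table near the robot, 200 mm long along its own x axis; origin under its middle
There are look-alikes about, which are no part of the job. Several things have the shape of the board; the one meant has the colours described above.

How it is judged:
On the way, in this order (a step that is already met when the one before it is completed fails the run):
1. the pointed tube stands open end down on the carrying board, released (x of cone_tube in the frame of board between -0.076 and 0.076 m and y of cone_tube in the frame of board between -0.051 and 0.051 m and height (world z) of cone_tube between 0.004 and 0.014 m and angle between cone_tube's own z axis and vertical below 0.1 rad and linear speed of cone_tube below 0.03 m/s and contact force between the fingers and cone_tube below 0.1 N), for 0.2 s.
2. the round-ended tube is over the emptied post, open end down, its rim on the stand ((horizontal distance between round_tube and post_left below 0.013 m or horizontal distance between round_tube and post_right below 0.013 m) and height (world z) of round_tube between 0.022 and 0.033 m and angle between round_tube's own z axis and vertical below 0.08 rad and linear speed of round_tube below 0.03 m/s), for 0.2 s.
At the end, for the whole second after the job is handed in: Released and at rest: pointed tube upright (6 deg), open end down, whole rim on the board; round tube open end down over a post (axes within 13 mm), rim within 5 mm of the stand top, upright within 4.5 deg; flat tube still on its post (16 mm, rim within 6 mm, 6 deg) (all of step 1 and all of step 2 and contact force between the fingers and round_tube below 0.1 N and (horizontal distance between flat_tube and post_left below 0.016 m or horizontal distance between flat_tube and post_right below 0.016 m) and height (world z) of flat_tube below 0.034 m and angle between flat_tube's own z axis and vertical below 0.1 rad); the robot touches nothing.
It fails at once if a bystander is shifted by more than 30 mm (distance of any of carton, flat_tube, tumbler, drink_bottle, tape_roll, paint_jar, glue_pot, brush from where it was at the start of the episode above 0.03 m).
It fails at once if the round-ended tube is dropped onto the post (faster than 0.45 m/s there) ((horizontal distance between round_tube and post_left below 0.025 m or horizontal distance between round_tube and post_right below 0.025 m) and height (world z) of round_tube below 0.12 m and linear speed of round_tube above 0.45 m/s).
It fails at once if the pointed tube is dropped onto the board (faster than 0.45 m/s just above it) (x of cone_tube in the frame of board between -0.1 and 0.1 m and y of cone_tube in the frame of board between -0.075 and 0.075 m and height (world z) of cone_tube below 0.05 m and linear speed of cone_tube above 0.45 m/s).
It also fails if it takes over 64 s, if anything falls off the work surface, if the arm or the gripper's body presses on something with over 40 N, if the wrist force passes 120 N, or if a joint passes its speed limit or range.

## Working session

There is one attempt and no reset: what is moved stays moved. The work goes in short steps, Python scripts to look and compute and a tool call to move; the robot and the scene stay as the last step left them, time stands still between calls to the robot, and variables do not carry over. Pictures are saved under pics/ and viewed, at most 10 in all, crops included, and the job is handed in when it is done.

Besides the shell and the picture viewer there is one more tool, called after "Call:" by a JSON object that holds its "api" and its "payload", one argument or row to a line. servo_tool: Moves the arm, as the interface text tells. Its arguments: {"type":"object","properties":{"deltas":{"type":"array"},"grip_force":{"type":"number"}},"required":["deltas"]}

```bash
mkdir -p pics; cat > h.py <<'E'
import numpy as np, cv2
from scipy.spatial.transform import Rotation as R
from plant import sensors, eyes, ctrl, nets
def cam(name):
    m=eyes.camera_model(name);K=np.array(m["camera_matrix"],float);D=np.array(m["D"],float)
    if "hand_eye" in m:
        s=sensors.read_state();T=np.eye(4);T[:3,:3]=R.from_quat(s["tcp_rot"]).as_matrix();T[:3,3]=s["ee_pos"];T=T@np.array(m["hand_eye"])
    else:
        T=np.eye(4);T[:3,:3]=R.from_quat(m["orientation"]).as_matrix();T[:3,3]=m["xyz"]
    return K,D,T
def cloud(name):
    K,D,T=cam(name);im,d=eyes.snapshot(name)
    v,u=np.mgrid[0:d.shape[0],0:d.shape[1]]
    p=cv2.undistortPoints(np.stack([u,v],-1).reshape(-1,1,2).astype(np.float64),K,D).reshape(*d.shape,2)
    P=np.stack([p[...,0]*d,-p[...,1]*d,-d],-1)@T[:3,:3].T+T[:3,3]
    P[d<=0]=np.nan
    return im,d,P
E
python3 - <<'E'
from h import *
for c in("scene","top"):
    im,d,P=cloud(c);cv2.imwrite(f"pics/{c}.png",im);np.savez(f"{c}.npz",im=im,P=P)
    for n in("cone_tube","round_tube","stand","cradle","board","carton","flat_tube","drink_bottle","tumbler"):
        for r in nets.spot_in(c,n)[:3]:
            b=np.array(r["box"]);u,v=b[:2].astype(int)
            w=P[max(v-3,0):v+4,max(u-3,0):u+4].reshape(-1,3)
            print(c,n,round(r["score"],2),b.round(),np.nanmedian(w,0).round(3))
E
```

```text
scene cone_tube 0.79 [435. 176.  25.  49.] [0.572 0.31  0.122]
scene cone_tube 0.34 [196. 229.  31.  32.] [ 0.547 -0.359  0.13 ]
scene round_tube 0.78 [195. 231.  28.  33.] [ 0.55  -0.362  0.128]
scene round_tube 0.73 [414. 211.  89.  50.] [0.594 0.236 0.028]
scene stand 0.61 [414. 211.  89.  49.] [0.594 0.236 0.028]
scene cradle 0.68 [203. 255.  48.  48.] [ 0.517 -0.36   0.012]
scene board 0.92 [364. 156.  64.  32.] [0.227 0.272 0.009]
scene board 0.61 [199. 186.  71.  48.] [ 0.187 -0.323  0.009]
scene board 0.56 [306. 232.  78.  60.] [ 0.618 -0.109  0.089]
scene carton 0.57 [311. 233.  27.  42.] [ 0.617 -0.095  0.082]
scene flat_tube 0.98 [402. 196.  19.  43.] [0.597 0.184 0.103]
scene drink_bottle 0.79 [486. 176.  34.  62.] [0.628 0.444 0.119]
scene drink_bottle 0.51 [436. 175.  27.  52.] [0.572 0.31  0.122]
scene tumbler 0.94 [349. 172.  23.  40.] [0.404 0.116 0.08 ]
top cone_tube 0.8 [212. 177.  25.  20.] [0.543 0.316 0.16 ]
top round_tube 0.63 [415. 194.  18.  44.] [ 0.483 -0.348  0.106]
top stand 0.95 [234. 176.  82.  47.] [0.56  0.269 0.029]
top cradle 0.72 [234. 176.  82.  44.] [0.564 0.265 0.028]
top cradle 0.61 [412. 196.  30.  57.] [ 0.473 -0.342  0.098]
top board 0.93 [232. 278.  55.  67.] [0.21  0.276 0.009]
top board 0.51 [408. 254.  15.   5.] [ 0.292 -0.326  0.013]
top carton 0.58 [335. 167.  20.  22.] [ 0.575 -0.082  0.1  ]
top flat_tube 0.78 [251. 166.  22.  20.] [0.575 0.194 0.159]
top tumbler 0.59 [269. 233.  20.  20.] [0.363 0.147 0.005]
```

View pics/scene.png

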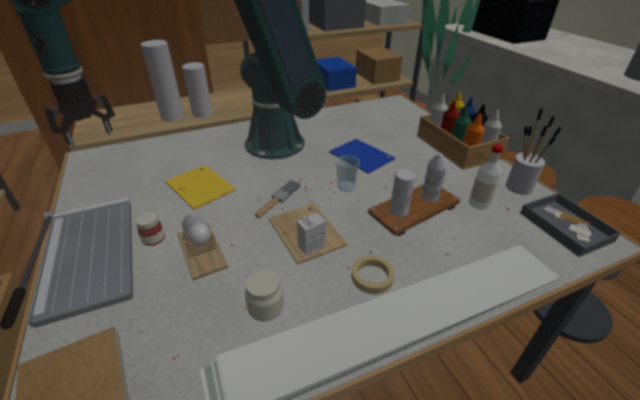

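View pics/top.png

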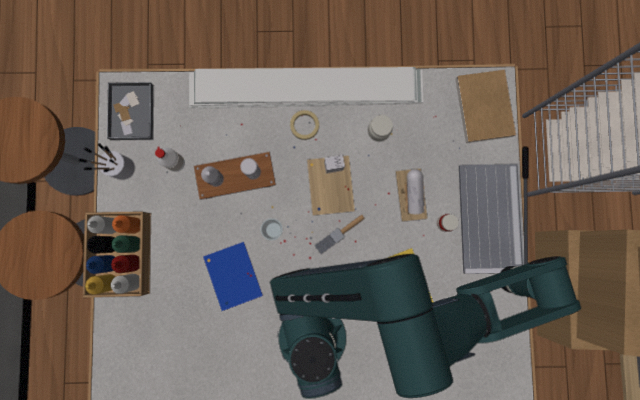

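The scene camera shows the pointed tube at (435,176) and the flat tube at (402,194), both on the stand. The round tube lies in the cradle at (197,231).

There are four board-like things in the top view: blue (232,276), yellow (~410,260), brown hardboard (485,105), and plain plywood (331,186) with the carton at (335,162). The plywood one fits because it is plywood-coloured and carries the carton. I'll confirm it in one crop while measuring.

```bash
python3 - <<'E'
from h import *
from scipy.optimize import least_squares
A=np.load("top.npz");B=np.load("scene.npz")
cv2.imwrite("pics/crop.png",cv2.resize(A["im"][140:230,180:440],None,fx=3,fy=3,interpolation=cv2.INTER_CUBIC))
def sel(P,lo,hi):
    q=P.reshape(-1,3);return q[np.all((q>lo)&(q<hi),1)]
# upright tubes
for n,c in(("cone",(.55,.315)),("flat",(.58,.19))):
    for nm,Z in(("top",A),("scene",B)):
        q=sel(Z["P"],[c[0]-.06,c[1]-.05,.045],[c[0]+.06,c[1]+.05,.135])
        f=least_squares(lambda p:np.hypot(q[:,0]-p[0],q[:,1]-p[1])-.027,c,loss="soft_l1",f_scale=.002)
        print(n,nm,len(q),f.x.round(4),"res",np.median(abs(f.fun)).round(4))
        t=sel(Z["P"],[c[0]-.06,c[1]-.05,.1],[c[0]+.06,c[1]+.05,.25]);print(" top",t[np.argmax(t[:,2])].round(3), t[:,2].max())
# stand
for nm,Z in(("top",A),("scene",B)):
    for n,lo,hi in(("stand",[.45,.1,.023],[.7,.43,.034]),("board",[.4,-.2,.006],[.7,.05,.0125])):
        q=sel(Z["P"],lo,hi);print(nm,n,len(q),q[:,2].mean().round(4),cv2.minAreaRect((q[:,:2]*1000).astype(np.float32)))
    q=sel(Z["P"],[.5,-.15,.085],[.65,-.02,.1]);print("carton",len(q),cv2.minAreaRect((q[:,:2]*1000).astype(np.float32)))
# round tube
qs=[]
for nm,Z in(("top",A),("scene",B),("both",None)):
    q=np.vstack(qs) if Z is None else sel(Z["P"],[.36,-.42,.055],[.62,-.28,.2]);
    qs.append(q)
    def res(p):
        a=np.array([np.cos(p[2])*np.cos(p[3]),np.sin(p[2])*np.cos(p[3]),np.sin(p[3])])
        o=np.array([.5,p[0],p[1]]);d=q-o;t=d@a
        return np.linalg.norm(d-np.outer(t,a),axis=1)-.027
    f=least_squares(res,[-.345,.08,0,.436],loss="soft_l1",f_scale=.002);p=f.x
    a=np.array([np.cos(p[2])*np.cos(p[3]),np.sin(p[2])*np.cos(p[3]),np.sin(p[3])]);t=(q-[.5,p[0],p[1]])@a
    k=abs(f.fun)<.006
    print("round",nm,len(q),p.round(4),np.median(abs(f.fun)).round(4),"t",np.percentile(t,[0,1,99,100]).round(3),"rim/tip",(np.array([.5,p[0],p[1]])+np.outer([t[k].min(),t.max()],a)).round(4).tolist())
print(eyes.camera_model("wrist"))
E
```

```text
cone top 88 [0.551  0.3303] res 0.0005
 top [0.544 0.325 0.182] 0.18176678888567954
cone scene 478 [0.553  0.3285] res 0.0009
 top [0.555 0.327 0.178] 0.1783475971259173
flat top 69 [0.5742 0.2017] res 0.0004
 top [0.593 0.19  0.169] 0.169124933892969
flat scene 504 [0.5761 0.199 ] res 0.0008
 top [0.555 0.199 0.16 ] 0.16007637642568318
top stand 1523 0.028 ((562.512939453125, 265.72344970703125), (120.87840270996094, 269.6629333496094), 9.742280960083008)
top board 1333 0.0088 ((551.416015625, -76.07402801513672), (250.75750732421875, 293.39373779296875), 89.17072296142578)
carton 107 ((592.3777465820312, -82.44407653808594), (43.20924758911133, 63.00663375854492), 10.23607349395752)
scene stand 1612 0.0278 ((566.95361328125, 263.6949462890625), (122.40443420410156, 273.5835266113281), 9.777016639709473)
scene board 1646 0.009 ((513.3001098632812, -89.32194519042969), (235.06585693359375, 180.28875732421875), 5.260416030883789)
carton 184 ((595.062744140625, -84.97512817382812), (44.78571319580078, 62.9990234375), 10.257131576538086)
round top 752 [-0.3564  0.0853  0.0951  0.4067] 0
[... 306 characters left out ...]
7 t [-0.087 -0.081  0.07   0.073] rim/tip [[0.4201, -0.365, 0.0514], [0.567, -0.3504, 0.1129]]
{'camera_matrix': array([[283.93456289,   0.        , 319.28194976],
       [  0.        , 283.93456289, 193.82608244],
       [  0.        ,   0.        ,   1.        ]]), 'D': array([-0.05192286,  0.        ,  0.        ,  0.        ,  0.        ]), 'hand_eye': array([[ 1.07681812e-03,  9.45082933e-01,  3.26828840e-01,
         8.48540720e-02],
       [ 9.99999400e-01, -9.52033666e-04, -5.41771980e-04,
        -1.07437881e-03],
       [-2.00867393e-04,  3.26829227e-01, -9.45083391e-01,
        -1.42631516e-01],
       [ 0.00000000e+00,  0.00000000e+00,  0.00000000e+00,
         1.00000000e+00]])}
```

View pics/crop.png

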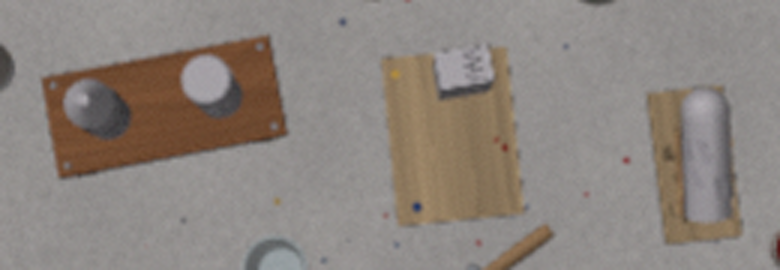

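The crop confirms it: plain plywood with the carton at crop (465,68), the pointed tube at (92,103) on the left post, the flat tube at (207,80), and the round tube at (706,155).

Next is a motion planner helper.

```bash
cat >> h.py <<'E'
def tool(bearing,tilt=0.):
    """tool x axis along/up bearing (deg); z down, tilted by tilt deg towards bearing"""
    b,t=np.radians([bearing,tilt]);h=np.array([np.cos(b),np.sin(b),0]);k=np.array([0,0,1.])
    z=-k*np.cos(t)+h*np.sin(t);x=h*np.cos(t)+k*np.sin(t);return np.column_stack([x,np.cross(z,x),z])
def plan(wps,start=None):
    """wps: list of (pos,R,n) ; n calls each, polar interpolation"""
    s=sensors.read_state()
    p,Q=(np.array(s["ee_pos"]),R.from_quat(s["tcp_rot"])) if start is None else (np.array(start[0]),R.from_matrix(start[1]))
    for (P1,R1,n) in wps:
        P1=np.array(P1);Q1=R.from_matrix(R1);p0,Q0=p,Q
        c0=np.array([np.hypot(*p0[:2]),np.arctan2(p0[1],p0[0]),p0[2]]);c1=np.array([np.hypot(*P1[:2]),np.arctan2(P1[1],P1[0]),P1[2]])
        rv=(Q0.inv()*Q1).as_rotvec()
        for i in range(1,n+1):
            c=c0+(c1-c0)*i/n;pn=np.array([c[0]*np.cos(c[1]),c[0]*np.sin(c[1]),c[2]]);Qn=Q0*R.from_rotvec(rv*i/n)
            d=Q.inv().apply(pn-p)/.15;w=(Q.inv()*Qn).as_rotvec()
            print([round(float(a),3) for a in [*d,*(w/np.pi)]],"rows>=",max(np.linalg.norm(pn-p)/.0625,np.degrees(np.linalg.norm(w))/10.7).__ceil__(),"!!" if abs(d).max()>1 else "",pn.round(3))
            p,Q=pn,Qn
E
python3 - <<'E'
from h import *
s=sensors.read_state();M=R.from_quat(s["tcp_rot"]).as_matrix();print(M.round(3),s["ee_pos"])
print("bearing",np.degrees(np.arctan2(M[1,0],M[0,0])))
cx=np.array([.553,.329])
plan([((.50,.25,.32),tool(30),6),((.53,.30,.32),tool(30),1)])
E
```

```text
[[ 0.935  0.355 -0.   ]
 [ 0.355 -0.935  0.   ]
 [-0.    -0.    -1.   ]] [ 0.21290857 -0.56093466  0.23127585]
bearing 20.78534892737832
[1.088, -0.198, -0.099, -0.0, -0.0, -0.009] rows>= 3 !! [ 0.355 -0.475  0.246]
[0.992, -0.458, -0.099, -0.0, -0.0, -0.009] rows>= 3  [ 0.466 -0.355  0.261]
[0.837, -0.683, -0.099, -0.0, -0.0, -0.009] rows>= 3  [ 0.54  -0.211  0.276]
[0.632, -0.86, -0.099, -0.0, -0.0, -0.009] rows>= 3  [ 0.57  -0.054  0.29 ]
[0.393, -0.979, -0.099, -0.0, -0.0, -0.009] rows>= 3  [0.556 0.104 0.305]
[0.134, -1.034, -0.099, -0.0, -0.0, -0.009] rows>= 3 !! [0.5  0.25 0.32]
[0.34, -0.189, -0.0, 0.0, 0.0, -0.0] rows>= 1  [0.53 0.3  0.32]
```

```bash
python3 - <<'E'
from h import *
plan([((.42,-.37,.27),tool(20.8),2)])
E
```

```text
[0.93, -0.248, -0.129, -0.0, 0.0, -0.0] rows>= 3  [ 0.33  -0.477  0.251]
[0.813, -0.452, -0.129, -0.0, 0.0, -0.0] rows>= 3  [ 0.42 -0.37  0.27]
```

Call:
{"api": "servo_tool", "payload": {
  "deltas": [
    [0.93,-0.25,-0.13,0,0,0,-1],
    [0.93,-0.25,-0.13,0,0,0,-1],
    [0.93,-0.25,-0.13,0,0,0,-1],
    [0.93,-0.25,-0.13,0,0,0,-1]
  ],
  "grip_force": 40
}}

```text
time: 1.5
ee_pos: [0.331, -0.4758, 0.251]
tcp_rot: [0.983, 0.182, -0.0, 0.0]
wrist_force: [-0.7, 0.0, -0.2]
gripper_width: 0.0856
gripper_force: 0.0
```

Call:
{"api": "servo_tool", "payload": {
  "deltas": [
    [0.81,-0.45,-0.13,0,0,0,-1],
    [0.81,-0.45,-0.13,0,0,0,-1],
    [0.81,-0.45,-0.13,0,0,0,-1],
    [0.81,-0.45,-0.13,0,0,0,-1],
    [0.81,-0.45,-0.13,0,0,0,-1],
    [0.81,-0.45,-0.13,0,0,0,-1]
  ]
}}

```text
time: 2.25
ee_pos: [0.4186, -0.3714, 0.2699]
tcp_rot: [0.984, 0.179, -0.0, -0.0]
wrist_force: [-0.0, 0.3, 0.5]
gripper_width: 0.0853
gripper_force: 0.0
```

```bash
cat > fitr.py <<'E'
from h import *
from scipy.optimize import least_squares
def fit(P,free=True):
    q=P.reshape(-1,3);q=q[np.all((q>[.38,-.43,.04])&(q<[.64,-.28,.2]),1)]
    x0=np.array([-.357,.083,.095,.436])
    def ax(p): return np.array([np.cos(p[2])*np.cos(p[3]),np.sin(p[2])*np.cos(p[3]),np.sin(p[3])])
    def rs(p,q):
        a=ax(p);d=q-[.5,p[0],p[1]];t=d@a;return np.linalg.norm(d-np.outer(t,a),axis=1)-.027
    p=x0
    for tol in(.012,.007,.005,.004,.004):
        a=ax(p);d=q-[.5,p[0],p[1]];t=d@a
        up=np.cross(a,np.cross([0,0,1],a));m=(abs(rs(p,q))<tol)&(d@up>0.002)
        tm=np.percentile(t[m],99);m2=m&(t<tm-.03)
        p=least_squares(rs,p,args=(q[m2],),loss="soft_l1",f_scale=.0015).x
    a=ax(p);d=q-[.5,p[0],p[1]];t=d@a;rad=np.linalg.norm(d-np.outer(t,a),axis=1)
    tip=t[rad<.029].max();m=(abs(rad-.027)<.004)
    o=np.array([.5,p[0],p[1]])
    print("fit",p.round(4),"deg",np.degrees(p[2:]).round(2),len(q[m2]),"med",np.median(abs(rs(p,q[m2]))).round(4),"t",np.percentile(t[m],[.5,1]).round(4),tip.round(4),"rim from tip",(o+a*(tip-.15)).round(4),"tip",(o+a*tip).round(4))
E
python3 - <<'E'
from fitr import *
im,d,P=cloud("wrist");cv2.imwrite("pics/w1.png",im);np.savez("w1.npz",im=im,P=P)
print(sensors.read_state()["ee_pos"]);fit(P)
for c in("top","scene"): fit(np.load(c+".npz")["P"])
E
```

```text
[ 0.41871819 -0.37126016  0.26993292]
fit [-0.3561  0.0862  0.099   0.4411] deg [ 5.67 25.27] 3951 med 0.0004 t [-0.0803 -0.0786] 0.0698 rim from tip [ 0.4279 -0.3632  0.052 ] tip [ 0.5629 -0.3498  0.1161]
fit [-0.3564  0.0861  0.105   0.4253] deg [ 6.02 24.37] 390 med 0.0014 t [-0.0853 -0.0835] 0.0677 rim from tip [ 0.4254 -0.3643  0.0522] tip [ 0.5613 -0.35    0.1141]
fit [-0.3575  0.0863  0.1042  0.4378] deg [ 5.97 25.09] 204 med 0.0003 t [-0.0783 -0.077 ] 0.0729 rim from tip [ 0.4306 -0.3648  0.0536] tip [ 0.5657 -0.3506  0.1172]
```

View pics/w1.png

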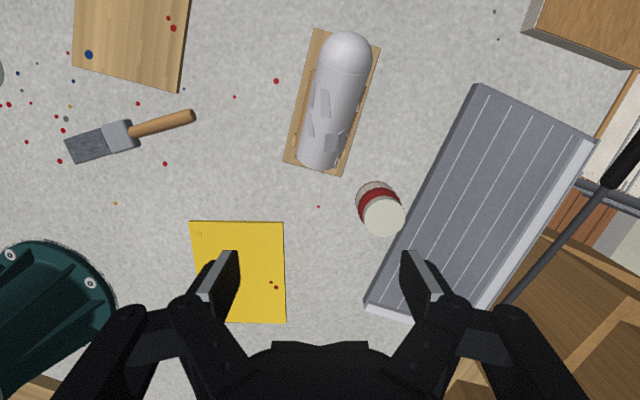

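The wrist picture shows the round tube at (335,100), dome at (345,55), with a clean fit of the axis. The board's lower edge is at (125,75). Next I'll move past the board and look at it, then go to the posts.

```bash
python3 - <<'E'
from h import *
plan([((.45,-.10,.33),tool(20.8),2),((.46,.27,.33),tool(20.8),3)])
E
```

```text
[0.551, -0.784, -0.2, -0.0, 0.0, -0.0] rows>= 3  [ 0.454 -0.232  0.3  ]
[0.284, -0.834, -0.2, -0.0, 0.0, -0.0] rows>= 3  [ 0.45 -0.1   0.33]
[0.49, -0.635, 0.0, -0.0, -0.0, -0.0] rows>= 2  [0.485 0.015 0.33 ]
[0.326, -0.775, 0.0, -0.0, -0.0, 0.0] rows>= 3  [0.489 0.141 0.33 ]
[0.122, -0.872, 0.0, -0.0, -0.0, -0.0] rows>= 3  [0.46 0.27 0.33]
```

Call:
{"api": "servo_tool", "payload": {
  "deltas": [
    [0.55,-0.78,-0.2,0,0,0,-1],
    [0.55,-0.78,-0.2,0,0,0,-1],
    [0.55,-0.78,-0.2,0,0,0,-1]
  ]
}}

```text
time: 2.68
ee_pos: [0.4554, -0.2295, 0.301]
tcp_rot: [0.983, 0.181, 0.0, -0.0]
wrist_force: [-0.2, -1.1, -0.2]
gripper_width: 0.0852
gripper_force: 0.0
```

Call:
{"api": "servo_tool", "payload": {
  "deltas": [
    [0.28,-0.83,-0.2,0,0,0,-1],
    [0.28,-0.83,-0.2,0,0,0,-1],
    [0.28,-0.83,-0.2,0,0,0,-1],
    [0.28,-0.83,-0.2,0,0,0,-1],
    [0.28,-0.83,-0.2,0,0,0,-1]
  ]
}}

```text
time: 3.3
ee_pos: [0.4504, -0.1016, 0.3299]
tcp_rot: [0.984, 0.18, -0.0, 0.0]
wrist_force: [0.1, -0.2, 0.7]
gripper_width: 0.0856
gripper_force: 0.0
```

```bash
python3 - <<'E'
from h import *
im,d,P=cloud("wrist");cv2.imwrite("pics/w2.png",im)
print(sensors.read_state()["ee_pos"])
hsv=cv2.cvtColor(im,cv2.COLOR_BGR2HSV);Z=P[...,2]
for s in(50,70):
    m=((hsv[...,1]>s)&(Z>.005)&(Z<.0135)&(P[...,0]>.36)&(P[...,0]<.68)&(P[...,1]>-.2)&(P[...,1]<.04)).astype(np.uint8)
    m=cv2.morphologyEx(m,cv2.MORPH_OPEN,np.ones((5,5)))
    n,l,st,_=cv2.connectedComponentsWithStats(m);k=1+st[1:,4].argmax();q=P[l==k]
    print(len(q),q.mean(0).round(4),cv2.minAreaRect((q[:,:2]*1000).astype(np.float32)))
q=P[(Z>.08)&(Z<.1)&(P[...,0]>.5)&(P[...,0]<.68)&(P[...,1]>-.2)&(P[...,1]<.04)];print("carton",cv2.minAreaRect((q[:,:2]*1000).astype(np.float32)))
E
```

```text
[ 0.45033984 -0.10160248  0.32981057]
10721 [ 0.5201 -0.0677  0.009 ] ((527.3890380859375, -72.1455078125), (199.6133270263672, 150.37478637695312), 4.720934867858887)
10569 [ 0.5201 -0.068   0.009 ] ((527.1153564453125, -72.22254180908203), (198.95274353027344, 148.91864013671875), 4.881730079650879)
carton ((594.1612548828125, -84.12205505371094), (43.28684616088867, 61.77690887451172), 10.234663963317871)
```

Call:
{"api": "servo_tool", "payload": {
  "deltas": [
    [0.49,-0.63,0,0,0,0,-1],
    [0.49,-0.63,0,0,0,0,-1]
  ]
}}

```text
time: 3.6
ee_pos: [0.4864, 0.0136, 0.3299]
tcp_rot: [0.984, 0.178, -0.0, 0.0]
wrist_force: [2.2, -0.3, -0.3]
gripper_width: 0.0849
gripper_force: 0.0
```

Call:
{"api": "servo_tool", "payload": {
  "deltas": [
    [0.33,-0.77,0,0,0,0,-1],
    [0.33,-0.77,0,0,0,0,-1],
    [0.33,-0.77,0,0,0,0,-1]
  ]
}}

```text
time: 3.98
ee_pos: [0.4911, 0.1426, 0.3296]
tcp_rot: [0.983, 0.182, -0.0, -0.001]
wrist_force: [-0.3, -0.7, -0.0]
gripper_width: 0.0851
gripper_force: 0.0
```

Call:
{"api": "servo_tool", "payload": {
  "deltas": [
    [0.12,-0.87,0,0,0,0,-1],
    [0.12,-0.87,0,0,0,0,-1],
    [0.12,-0.87,0,0,0,0,-1],
    [0.12,-0.87,0,0,0,0,-1],
    [0.12,-0.87,0,0,0,0,-1]
  ]
}}

```text
time: 4.6
ee_pos: [0.4621, 0.2662, 0.3301]
tcp_rot: [0.984, 0.179, -0.0, 0.0]
wrist_force: [0.5, 0.5, -0.2]
gripper_width: 0.0855
gripper_force: 0.0
```

```bash
python3 - <<'E'
from h import *
from scipy.optimize import least_squares
im,d,P=cloud("wrist");cv2.imwrite("pics/w3.png",im)
print(sensors.read_state()["ee_pos"])
q0=P.reshape(-1,3)
for n,c,zt in(("cone",(.553,.329),.138),("flat",(.575,.2),.15)):
    q=q0[(np.hypot(*(q0[:,:2]-c).T)<.04)&(q0[:,2]>.045)&(q0[:,2]<zt)]
    f=least_squares(lambda p:np.hypot(q[:,0]-p[0],q[:,1]-p[1])-.027,c,loss="soft_l1",f_scale=.002)
    t=q0[(np.hypot(*(q0[:,:2]-c).T)<.04)&(q0[:,2]>.1)]
    print(n,len(q),f.x.round(4),np.median(abs(f.fun)).round(4),t[t[:,2].argmax()].round(4))
q=q0[(abs(q0[:,2]-.028)<.005)&(abs(q0[:,0]-.56)<.12)&(abs(q0[:,1]-.265)<.18)];print(cv2.minAreaRect((q[:,:2]*1000).astype(np.float32)))
E
```

```text
[0.46207768 0.26632772 0.33024037]
cone 48 [0.5533 0.3285] 0.0003 [0.5515 0.3248 0.1804]
flat 691 [0.5759 0.1998] 0.0003 [0.6001 0.2025 0.1603]
((563.8141479492188, 283.30035400390625), (143.03482055664062, 315.4508056640625), 4.751120090484619)
```

View pics/w3.png

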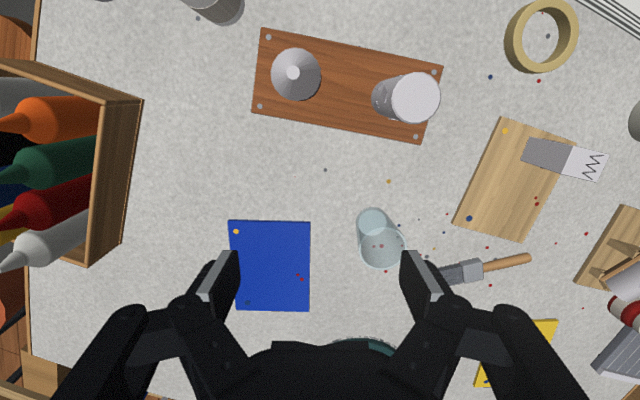

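The pointed tube sits at (296,73) on the stand and the flat tube at (410,98). I'm descending on the pointed tube now.

```bash
python3 - <<'E'
from h import *
t=tool(20.8)
plan([((.5533,.3285,.258),t,1),((.5533,.3285,.112),t,1),((.5533,.3285,.2570),t,1)])
E
```

```text
[0.715, -0.174, 0.481, 0.0, 0.0, -0.001] rows>= 3  [0.553 0.328 0.258]
[0.0, 0.0, 0.973, -0.0, 0.0, 0.0] rows>= 3  [0.553 0.328 0.112]
[-0.0, 0.0, -0.967, 0.0, 0.0, 0.0] rows>= 3  [0.553 0.328 0.257]
```

Call:
{"api": "servo_tool", "payload": {
  "deltas": [
    [0.715,-0.174,0.2,0,0,0,-1],
    [0.715,-0.174,0.48,0,0,0,-1],
    [0.715,-0.174,0.48,0,0,0,-1],
    [0.715,-0.174,0.48,0,0,0,-1],
    [0.715,-0.174,0.48,0,0,0,-1]
  ]
}}

```text
time: 5.28
ee_pos: [0.5524, 0.3299, 0.26]
tcp_rot: [0.984, 0.18, 0.001, -0.0]
wrist_force: [0.1, -0.7, 0.5]
gripper_width: 0.0856
gripper_force: 0.0
```

Call:
{"api": "servo_tool", "payload": {
  "deltas": [
    [0,0,0.3,0,0,0,-1],
    [0,0,0.6,0,0,0,-1],
    [0,0,0.8,0,0,0,-1],
    [0,0,0.97,0,0,0,-1],
    [0,0,0.97,0,0,0,-1],
    [0,0,0.97,0,0,0,-1]
  ]
}}

```text
time: 6.02
ee_pos: [0.5533, 0.331, 0.1151]
tcp_rot: [0.984, 0.18, 0.001, -0.0]
wrist_force: [-0.3, -0.5, -0.5]
gripper_width: 0.0855
gripper_force: 0.0
```

```bash
python3 -c "
from h import *
s=sensors.read_state();print(s['ee_pos'],s['wrist_force'])"
```

```text
[0.55327629 0.33097592 0.11510451] [-0.3171122  -0.52366957 -0.48503288]
```

Call:
{"api": "servo_tool", "payload": {
  "deltas": [
    [0,0,0,0,0,0,1],
    [0,0,0,0,0,0,1],
    [0,0,0,0,0,0,1],
    [0,0,0,0,0,0,1],
    [0,0,0,0,0,0,1],
    [0,0,0,0,0,0,1],
    [0,0,0,0,0,0,1],
    [0,0,0,0,0,0,1]
  ],
  "grip_force": 40
}}

```text
time: 7.02
ee_pos: [0.5535, 0.3307, 0.1145]
tcp_rot: [0.984, 0.18, 0.001, 0.0]
wrist_force: [0.1, -2.0, 6.4]
gripper_width: 0.0522
gripper_force: 41.2
```

Call:
{"api": "servo_tool", "payload": {
  "deltas": [
    [0,0,-0.15,0,0,0,1],
    [0,0,-0.4,0,0,0,1],
    [0,0,-0.7,0,0,0,1],
    [0,0,-1,0,0,0,1],
    [0,0,-1,0,0,0,1],
    [0,0,-1,0,0,0,1]
  ]
}}

```text
time: 7.78
ee_pos: [0.5519, 0.3305, 0.2625]
tcp_rot: [0.984, 0.18, -0.0, 0.0]
wrist_force: [-1.1, -0.5, -1.6]
gripper_width: 0.0517
gripper_force: 42.1
```

```bash
python3 - <<'E'
from h import *
s=sensors.read_state();print(s["ee_pos"],s["wrist_force"],s["gripper_width"],s["gripper_force"])
im,d,P=cloud("scene");cv2.imwrite("pics/s2.png",im[90:260,330:530])
q=P.reshape(-1,3);q=q[(np.hypot(*(q[:,:2]-[.5533,.3285]).T)<.04)&(q[:,2]>.14)&(q[:,2]<.24)];print(np.percentile(q[:,2],[0,1,5]))
t=tool(20.8)
plan([((.482,-.076,.29),t,3),((.482,-.076,.16),t,1)])
E
```

```text
[0.55186477 0.3304869  0.26252129] [-1.11441548 -0.49523935 -1.64754032] 0.051655450159259104 42.07532982183693
[0.17601156 0.1778379  0.18015215]
[-0.283, 0.971, -0.062, 0.0, 0.0, -0.0] rows>= 3  [0.563 0.179 0.271]
[-0.485, 0.801, -0.062, 0.0, 0.0, -0.0] rows>= 3  [0.538 0.041 0.281]
[-0.625, 0.595, -0.063, 0.0, 0.0, -0.0] rows>= 3  [ 0.482 -0.076  0.29 ]
[0.0, -0.0, 0.867, -0.0, 0.0, -0.0] rows>= 3  [ 0.482 -0.076  0.16 ]
```

Call:
{"api": "servo_tool", "payload": {
  "deltas": [
    [-0.09,0.3,-0.1,0,0,0,1],
    [-0.28,0.97,-0.1,0,0,0,1],
    [-0.28,0.97,-0.1,0,0,0,1],
    [-0.28,0.97,-0.1,0,0,0,1]
  ]
}}

```text
time: 8.32
ee_pos: [0.5639, 0.1767, 0.2761]
tcp_rot: [0.984, 0.179, -0.002, 0.0]
wrist_force: [0.4, 0.2, -1.1]
gripper_width: 0.0522
gripper_force: 42.4
```

Call:
{"api": "servo_tool", "payload": {
  "deltas": [
    [-0.48,0.8,-0.05,0,0,0,1],
    [-0.48,0.8,-0.05,0,0,0,1],
    [-0.48,0.8,-0.05,0,0,0,1]
  ]
}}

```text
time: 8.7
ee_pos: [0.5388, 0.0401, 0.2843]
tcp_rot: [0.984, 0.179, -0.001, -0.0]
wrist_force: [0.7, 0.8, -1.7]
gripper_width: 0.0522
gripper_force: 42.6
```

Call:
{"api": "servo_tool", "payload": {
  "deltas": [
    [-0.62,0.6,-0.02,0,0,0,1],
    [-0.62,0.6,-0.02,0,0,0,1],
    [-0.62,0.6,-0.02,0,0,0,1],
    [-0.62,0.6,-0.02,0,0,0,1],
    [-0.62,0.6,-0.02,0,0,0,1]
  ]
}}

```text
time: 9.32
ee_pos: [0.4856, -0.0735, 0.288]
tcp_rot: [0.983, 0.181, -0.0, -0.001]
wrist_force: [-0.5, -1.1, -0.7]
gripper_width: 0.0526
gripper_force: 42.7
```

```bash
python3 - <<'E'
from h import *
s=sensors.read_state();print(s["ee_pos"],s["wrist_force"],s["gripper_width"],s["gripper_force"])
t=tool(20.8)
plan([((.482,-.076,.155),t,1),((.482,-.076,.0965),t,1)])
im,d,P=cloud("scene");q=P.reshape(-1,3);p=s["ee_pos"]
q=q[(np.hypot(*(q[:,:2]-p[:2]).T)<.04)&(q[:,2]>.16)&(q[:,2]<p[2]-.01)];print(np.percentile(q[:,2],[0,1,5])-p[2])
for a in(.19,.21,.23,.25):
    k=q[abs(q[:,2]-a)<.01];print(a,len(k),k.mean(0)[:2] if len(k) else 0)
E
```

```text
[ 0.48562832 -0.07354215  0.28797434] [-0.52131782 -1.11583818 -0.65811749] 0.052551109412313654 42.68627218449183
[-0.029, 0.008, 0.886, -0.0, -0.0, 0.0] rows>= 3  [ 0.482 -0.076  0.155]
[-0.0, -0.0, 0.39, 0.0, -0.0, -0.0] rows>= 1  [ 0.482 -0.076  0.096]
[-0.08733979 -0.0839201  -0.08080862]
0.19 0 0
0.21 119 [ 0.50496441 -0.08238338]
0.23 149 [ 0.50524398 -0.08298857]
0.25 151 [ 0.50479154 -0.08145179]
```

Call:
{"api": "servo_tool", "payload": {
  "deltas": [
    [-0.03,0,0.25,0,0,0,1],
    [-0.03,0,0.55,0,0,0,1],
    [-0.03,0,0.8,0,0,0,1],
    [-0.03,0,0.88,0,0,0,1],
    [-0.03,0,0.88,0,0,0,1]
  ]
}}

```text
time: 10.0
ee_pos: [0.481, -0.076, 0.1561]
tcp_rot: [0.983, 0.181, -0.0, -0.0]
wrist_force: [-0.8, 0.3, -1.3]
gripper_width: 0.0523
gripper_force: 42.7
```

Call:
{"api": "servo_tool", "payload": {
  "deltas": [
    [0,0,0.1,0,0,0,1],
    [0,0,0.2,0,0,0,1],
    [0,0,0.3,0,0,0,1],
    [0,0,0.35,0,0,0,1],
    [0,0,0.35,0,0,0,1],
    [0,0,0.35,0,0,0,1]
  ]
}}

```text
time: 10.75
ee_pos: [0.4811, -0.0769, 0.104]
tcp_rot: [0.984, 0.18, 0.0, 0.0]
wrist_force: [0.7, 0.5, -1.8]
gripper_width: 0.0521
gripper_force: 42.7
```

Call:
{"api": "servo_tool", "payload": {
  "deltas": [
    [0,0,0.01,0,0,0,1],
    [0,0,0.02,0,0,0,1],
    [0,0,0.03,0,0,0,1],
    [0,0,0.03,0,0,0,1]
  ]
}}

```text
time: 11.25
ee_pos: [0.4807, -0.0767, 0.0992]
tcp_rot: [0.984, 0.18, -0.0, -0.0]
wrist_force: [0.3, 0.6, -0.5]
gripper_width: 0.0524
gripper_force: 42.7
```

Call:
{"api": "servo_tool", "payload": {
  "deltas": [
    [0,0,0.01,0,0,0,1],
    [0,0,0.02,0,0,0,1],
    [0,0,0.02,0,0,0,1]
  ]
}}

```text
time: 11.62
ee_pos: [0.4806, -0.0767, 0.0961]
tcp_rot: [0.984, 0.18, -0.0, -0.0]
wrist_force: [-0.1, -0.5, -0.8]
gripper_width: 0.0522
gripper_force: 42.7
```

Call:
{"api": "servo_tool", "payload": {
  "deltas": [
    [0,0,0.005,0,0,0,1],
    [0,0,0.01,0,0,0,1],
    [0,0,0.01,0,0,0,1]
  ]
}}

```text
time: 12.0
ee_pos: [0.4811, -0.0768, 0.0954]
tcp_rot: [0.984, 0.18, 0.0, 0.0]
wrist_force: [-2.0, 0.6, 5.4]
gripper_width: 0.0521
gripper_force: 42.3
```

```bash
python3 - <<'E'
from h import *
s=sensors.read_state();print(s["ee_pos"],s["wrist_force"])
im,d,P=cloud("scene");q=P.reshape(-1,3)
cv2.imwrite("pics/s3.png",cv2.resize(im[170:270,250:370],None,fx=5,fy=5,interpolation=cv2.INTER_CUBIC))
E
```

```text
[ 0.48112352 -0.07682425  0.09536733] [-2.04133277  0.61359237  5.37681439]
```

View pics/s3.png

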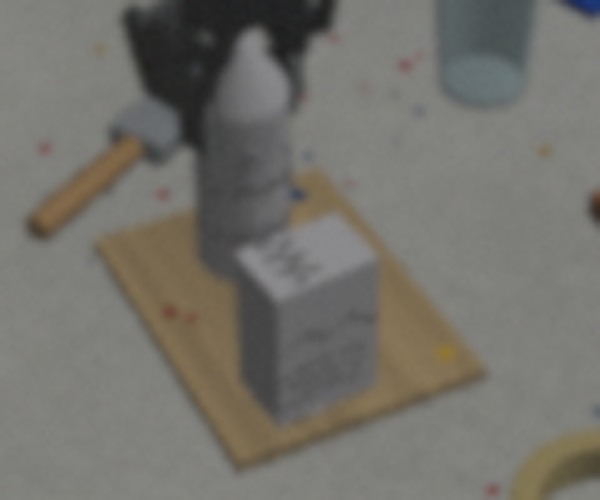

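There is contact (+5.4 N), and the tube stands on the free part of the board at crop (240,170), behind the carton. I'm releasing and lifting.

Call:
{"api": "servo_tool", "payload": {
  "deltas": [
    [0,0,0,0,0,0,0.1],
    [0,0,0,0,0,0,-0.2],
    [0,0,0,0,0,0,-0.6],
    [0,0,0,0,0,0,-1],
    [0,0,0,0,0,0,-1],
    [0,0,0,0,0,0,-1]
  ]
}}

```text
time: 12.8
ee_pos: [0.4807, -0.0767, 0.0947]
tcp_rot: [0.984, 0.18, -0.0, -0.0]
wrist_force: [0.3, -0.3, -0.2]
gripper_width: 0.0854
gripper_force: 0.0
```

Call:
{"api": "servo_tool", "payload": {
  "deltas": [
    [0,0,-0.2,0,0,0,-1],
    [0,0,-0.5,0,0,0,-1],
    [0,0,-0.8,0,0,0,-1],
    [0,0,-1,0,0,0,-1],
    [0,0,-1,0,0,0,-1],
    [0,0,-1,0,0,0,-1]
  ]
}}

```text
time: 13.55
ee_pos: [0.4801, -0.0766, 0.244]
tcp_rot: [0.984, 0.18, -0.001, -0.0]
wrist_force: [0.1, 0.5, -0.1]
gripper_width: 0.0853
gripper_force: 0.0
```

```bash
python3 - <<'E'
from h import *
from scipy.optimize import least_squares
s=sensors.read_state();print(s["time"],s["ee_pos"],s["qpos"],s["gripper_width"])
for c in("scene","top"):
    im,d,P=cloud(c);q=P.reshape(-1,3)
    q=q[(np.hypot(*(q[:,:2]-[.481,-.077]).T)<.045)&(q[:,2]>.02)&(q[:,2]<.2)]
    for lo,hi in((.02,.07),(.07,.12)):
        k=q[(q[:,2]>lo)&(q[:,2]<hi)]
        if len(k)>10:
            f=least_squares(lambda p:np.hypot(k[:,0]-p[0],k[:,1]-p[1])-.027,(.481,-.077),loss="soft_l1",f_scale=.002);print(c,len(k),f.x.round(4))
    print(q[:,2].max())
# round grasp: s along axis, h along tool
rim=np.array([.428,-.3632,.052]);y,p=np.radians([5.67,25.2]);a=np.array([np.cos(y)*np.cos(p),np.sin(y)*np.cos(p),np.sin(p)])
for tilt in(0,10,15,25):
    t=tool(5.67,tilt);g=rim+a*.114;tcp=g+t[:,2]*.016;print(tilt,g.round(4),tcp.round(4),(tcp-t[:,2]*.12).round(4))
E
```

```text
13.55 [ 0.4801474  -0.07655394  0.24402595] [-3.00381462e-01  1.82084291e-01  1.72977551e+00  1.19787000e-04
  1.23094899e+00  9.07628152e-01] 0.08530531297946066
scene 207 [ 0.4806 -0.0797]
scene 282 [ 0.4808 -0.0798]
0.16147255636081492
top 18 [ 0.4785 -0.0759]
top 22 [ 0.4792 -0.0774]
0.14920640502879579
0 [ 0.5306 -0.353   0.1005] [ 0.5306 -0.353   0.0845] [ 0.5306 -0.353   0.2045]
10 [ 0.5306 -0.353   0.1005] [ 0.5334 -0.3527  0.0848] [ 0.5127 -0.3548  0.203 ]
15 [ 0.5306 -0.353   0.1005] [ 0.5348 -0.3526  0.0851] [ 0.5039 -0.3557  0.201 ]
25 [ 0.5306 -0.353   0.1005] [ 0.5374 -0.3523  0.086 ] [ 0.4869 -0.3574  0.1948]
```

The pointed tube stands upright at about (.480,-.078). For the round tube I'll grip near the dome with the tool tilted back 40°. After the 65° turn the tool then points about 25° off straight down, which the wrist can reach.

```bash
cat > rt.py <<'E'
from h import *
rim=np.array([.428,-.3632,.052]);y,p=np.radians([5.67,25.2]);a=np.array([np.cos(y)*np.cos(p),np.sin(y)*np.cos(p),np.sin(p)])
T0=tool(5.67,-40);g=rim+a*.119;tcp=g+T0[:,2]*.018;pre=tcp-T0[:,2]*.10
E
python3 - <<'E'
from rt import *
print(g,tcp,pre)
plan([((.50,-.15,.30),tool(15,-10),1),(pre+[0,0,.08],T0,2),(pre,T0,1),(tcp,T0,1)])
E
```

```text
[ 0.53514762 -0.3525619   0.10266774] [ 0.52363405 -0.35370502  0.08887894] [ 0.58759832 -0.34735436  0.16548338]
[-0.049, 0.506, -0.378, 0.002, -0.055, 0.032] rows>= 2  [ 0.5  -0.15  0.3 ]
[0.204, 0.679, 0.149, 0.011, -0.083, 0.024] rows>= 2  [ 0.552 -0.242  0.273]
[0.172, 0.739, 0.112, 0.011, -0.083, 0.024] rows>= 2  [ 0.588 -0.347  0.245]
[0.343, -0.0, 0.409, 0.0, -0.0, -0.0] rows>= 2  [ 0.588 -0.347  0.165]
[0.0, 0.0, 0.667, -0.0, -0.0, 0.0] rows>= 2  [ 0.524 -0.354  0.089]
```

Call:
{"api": "servo_tool", "payload": {
  "deltas": [
    [0,0.1,-0.35,0,0,0,-1],
    [-0.05,0.5,-0.38,0,-0.055,0.032,-1],
    [-0.05,0.5,-0.38,0,-0.055,0.032,-1],
    [-0.05,0.5,-0.38,0,-0.055,0.032,-1]
  ]
}}

```text
time: 14.15
ee_pos: [0.4999, -0.1491, 0.2999]
tcp_rot: [0.988, 0.13, -0.086, 0.014]
wrist_force: [-1.0, 0.9, 0.4]
gripper_width: 0.0856
gripper_force: 0.0
```

Call:
{"api": "servo_tool", "payload": {
  "deltas": [
    [0.2,0.68,0.15,0.01,-0.083,0.024,-1],
    [0.2,0.68,0.15,0.01,-0.083,0.024,-1],
    [0.2,0.68,0.15,0.01,-0.083,0.024,-1]
  ]
}}

```text
time: 14.52
ee_pos: [0.5517, -0.2424, 0.2704]
tcp_rot: [0.972, 0.089, -0.217, 0.018]
wrist_force: [0.2, 0.6, 0.0]
gripper_width: 0.0859
gripper_force: 0.0
```

Call:
{"api": "servo_tool", "payload": {
  "deltas": [
    [0.17,0.74,0.11,0.01,-0.083,0.024,-1],
    [0.17,0.74,0.11,0.01,-0.083,0.024,-1],
    [0.17,0.74,0.11,0.01,-0.083,0.024,-1],
    [0.17,0.74,0.11,0.01,-0.083,0.024,-1],
    [0.17,0.74,0.11,0.01,-0.083,0.024,-1],
    [0.17,0.74,0.11,0.01,-0.083,0.024,-1]
  ]
}}

```text
time: 15.28
ee_pos: [0.5878, -0.3469, 0.2525]
tcp_rot: [0.94, 0.045, -0.337, 0.025]
wrist_force: [0.3, 0.5, 0.3]
gripper_width: 0.0856
gripper_force: 0.0
```

```bash
python3 - <<'E'
from rt import *
s=sensors.read_state();print(s["ee_pos"],np.round(s["qpos"],3));M=R.from_quat(s["tcp_rot"]).as_matrix();print("err deg",np.degrees(R.from_matrix(M.T@T0).as_rotvec()))
plan([(pre,T0,1),(tcp,T0,1)])
E
```

```text
[ 0.58782713 -0.34685649  0.25254689] [-0.447  0.836  0.791 -0.405  2.086  0.93 ]
err deg [ 0.84194054 -0.46277097 -0.43754913]
[0.368, -0.006, 0.449, 0.005, -0.003, -0.002] rows>= 2  [ 0.588 -0.347  0.165]
[0.0, 0.0, 0.667, -0.0, 0.0, -0.0] rows>= 2  [ 0.524 -0.354  0.089]
```

Call:
{"api": "servo_tool", "payload": {
  "deltas": [
    [0.37,-0.005,0.45,0.005,-0.003,-0.002,-1],
    [0.37,-0.005,0.45,0.005,-0.003,-0.002,-1],
    [0.37,-0.005,0.45,0.005,-0.003,-0.002,-1],
    [0.37,-0.005,0.45,0.005,-0.003,-0.002,-1]
  ]
}}

```text
time: 15.78
ee_pos: [0.588, -0.3487, 0.1645]
tcp_rot: [0.938, 0.045, -0.343, 0.017]
wrist_force: [0.3, 0.6, 0.4]
gripper_width: 0.0856
gripper_force: 0.0
```

```bash
python3 - <<'E'
from rt import *
s=sensors.read_state();print(s["ee_pos"])
plan([(tcp,T0,1)])
im,d,P=cloud("wrist");cv2.imwrite("pics/w4.png",im)
E
```

```text
[ 0.58799828 -0.34871231  0.16445386]
[-0.004, -0.008, 0.663, -0.0, 0.001, -0.001] rows>= 2  [ 0.524 -0.354  0.089]
```

View pics/w4.png

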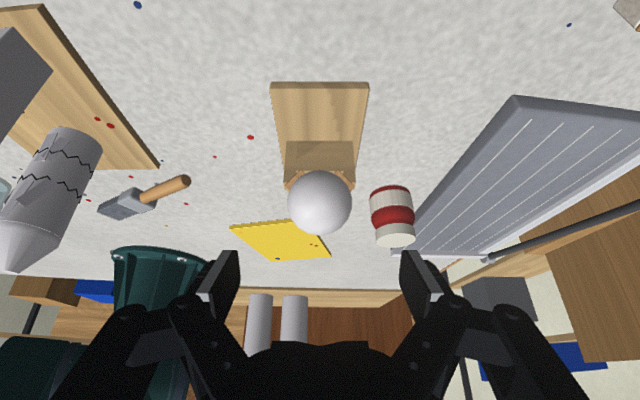

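The dome is at (320,203), centred between the fingers, and the cradle lies below, clear of the pads. I'm going in.

Call:
{"api": "servo_tool", "payload": {
  "deltas": [
    [0,-0.008,0.2,0,0,0,-1],
    [0,-0.008,0.4,0,0,0,-1],
    [0,-0.008,0.55,0,0,0,-1],
    [0,-0.008,0.66,0,0,0,-1],
    [0,-0.008,0.66,0,0,0,-1],
    [0,-0.008,0.66,0,0,0,-1]
  ]
}}

```text
time: 16.58
ee_pos: [0.5246, -0.3536, 0.0879]
tcp_rot: [0.938, 0.045, -0.343, 0.016]
wrist_force: [-1.3, 0.0, -0.0]
gripper_width: 0.0853
gripper_force: 0.0
```

Call:
{"api": "servo_tool", "payload": {
  "deltas": [
    [0,0,0,0,0,0,1],
    [0,0,0,0,0,0,1],
    [0,0,0,0,0,0,1],
    [0,0,0,0,0,0,1],
    [0,0,0,0,0,0,1],
    [0,0,0,0,0,0,1],
    [0,0,0,0,0,0,1],
    [0,0,0,0,0,0,1]
  ],
  "grip_force": 40
}}

```text
time: 17.58
ee_pos: [0.5248, -0.3541, 0.0876]
tcp_rot: [0.938, 0.045, -0.343, 0.017]
wrist_force: [5.0, -1.9, 5.4]
gripper_width: 0.0532
gripper_force: 41.9
```

```bash
python3 - <<'E'
from rt import *
s=sensors.read_state();p=np.array(s["ee_pos"]);print(p)
# lift along +z and slightly along axis
plan([(p+[.02,0,.12],T0,1),((.60,-.28,.30),tool(0,-25),1),((.60,-.16,.36),tool(0,-5),1),((.58,.04,.38),tool(10,15),2),((.51,.25,.38),tool(30.6,25.2),2)])
E
```

```text
[ 0.52478752 -0.35407337  0.08759004]
[-0.414, 0.014, -0.697, -0.0, 0.001, -0.001] rows>= 2  [ 0.545 -0.354  0.208]
[-0.078, -0.455, -0.739, 0.017, 0.083, 0.027] rows>= 3  [ 0.6  -0.28  0.3 ]
[-0.169, -0.8, -0.363, -0.0, 0.111, -0.0] rows>= 3  [ 0.6  -0.16  0.36]
[-0.016, -0.683, -0.065, 0.002, 0.055, -0.028] rows>= 2  [ 0.598 -0.058  0.37 ]
[-0.06, -0.659, -0.067, 0.002, 0.055, -0.028] rows>= 2  [0.58 0.04 0.38]
[-0.037, -0.745, -0.01, 0.02, 0.028, -0.054] rows>= 2  [0.555 0.149 0.38 ]
[-0.047, -0.735, -0.011, 0.02, 0.028, -0.054] rows>= 2  [0.51 0.25 0.38]
```

Call:
{"api": "servo_tool", "payload": {
  "deltas": [
    [-0.08,0,-0.13,0,0,0,1],
    [-0.2,0.01,-0.33,0,0,0,1],
    [-0.3,0.01,-0.5,0,0,0,1],
    [-0.41,0.01,-0.7,0,0,0,1],
    [-0.41,0.01,-0.7,0,0,0,1],
    [-0.41,0.01,-0.7,0,0,0,1]
  ]
}}

```text
time: 18.32
ee_pos: [0.5441, -0.3525, 0.2063]
tcp_rot: [0.938, 0.046, -0.344, 0.015]
wrist_force: [0.3, 0.5, -2.7]
gripper_width: 0.0532
gripper_force: 42.3
```

Call:
{"api": "servo_tool", "payload": {
  "deltas": [
    [-0.04,-0.2,-0.35,0.008,0.04,0.013,1],
    [-0.08,-0.45,-0.74,0.017,0.083,0.027,1],
    [-0.08,-0.45,-0.74,0.017,0.083,0.027,1],
    [-0.08,-0.45,-0.74,0.017,0.083,0.027,1],
    [-0.08,-0.45,-0.74,0.017,0.083,0.027,1]
  ]
}}

```text
time: 18.95
ee_pos: [0.599, -0.2799, 0.2963]
tcp_rot: [0.975, -0.002, -0.222, -0.002]
wrist_force: [0.0, -0.4, -0.3]
gripper_width: 0.0533
gripper_force: 42.6
```

Call:
{"api": "servo_tool", "payload": {
  "deltas": [
    [-0.08,-0.4,-0.18,0,0.055,0,1],
    [-0.17,-0.8,-0.36,0,0.111,0,1],
    [-0.17,-0.8,-0.36,0,0.111,0,1],
    [-0.17,-0.8,-0.36,0,0.111,0,1]
  ]
}}

```text
time: 19.45
ee_pos: [0.6003, -0.1601, 0.3581]
tcp_rot: [0.999, -0.002, -0.048, -0.0]
wrist_force: [0.7, -0.9, -0.6]
gripper_width: 0.053
gripper_force: 42.6
```

```bash
python3 - <<'E'
from rt import *
s=sensors.read_state();print(s["ee_pos"],np.round(s["qpos"],2),s["gripper_width"],s["gripper_force"])
plan([((.58,.04,.38),tool(10,15),2),((.51,.25,.38),tool(30.6,25.2),2)])
E
```

```text
[ 0.60025112 -0.16007314  0.35811752] [-0.35  0.36  1.2  -0.03  1.67  1.22] 0.05295475407465565 42.61182422284037
[-0.021, -0.683, -0.071, 0.002, 0.057, -0.028] rows>= 2  [ 0.599 -0.058  0.369]
[-0.062, -0.659, -0.073, 0.002, 0.057, -0.028] rows>= 2  [0.58 0.04 0.38]
[-0.037, -0.745, -0.01, 0.02, 0.028, -0.054] rows>= 2  [0.555 0.149 0.38 ]
[-0.047, -0.735, -0.011, 0.02, 0.028, -0.054] rows>= 2  [0.51 0.25 0.38]
```

Call:
{"api": "servo_tool", "payload": {
  "deltas": [
    [-0.02,-0.68,-0.07,0.002,0.057,-0.028,1],
    [-0.02,-0.68,-0.07,0.002,0.057,-0.028,1],
    [-0.02,-0.68,-0.07,0.002,0.057,-0.028,1]
  ]
}}

```text
time: 19.82
ee_pos: [0.599, -0.0571, 0.3678]
tcp_rot: [0.998, 0.043, 0.041, -0.006]
wrist_force: [0.7, -0.3, -1.6]
gripper_width: 0.0531
gripper_force: 42.7
```

Call:
{"api": "servo_tool", "payload": {
  "deltas": [
    [-0.06,-0.66,-0.07,0.002,0.057,-0.028,1],
    [-0.06,-0.66,-0.07,0.002,0.057,-0.028,1],
    [-0.06,-0.66,-0.07,0.002,0.057,-0.028,1]
  ]
}}

```text
time: 20.2
ee_pos: [0.581, 0.04, 0.3786]
tcp_rot: [0.988, 0.086, 0.13, -0.01]
wrist_force: [0.1, -0.3, -1.2]
gripper_width: 0.0527
gripper_force: 42.8
```

Call:
{"api": "servo_tool", "payload": {
  "deltas": [
    [-0.04,-0.74,-0.01,0.02,0.028,-0.054,1],
    [-0.04,-0.74,-0.01,0.02,0.028,-0.054,1],
    [-0.04,-0.74,-0.01,0.02,0.028,-0.054,1]
  ]
}}

```text
time: 20.58
ee_pos: [0.5566, 0.1487, 0.3785]
tcp_rot: [0.969, 0.173, 0.172, -0.033]
wrist_force: [0.3, -0.1, -1.1]
gripper_width: 0.0525
gripper_force: 43.0
```

Call:
{"api": "servo_tool", "payload": {
  "deltas": [
    [-0.05,-0.73,-0.01,0.02,0.028,-0.054,1],
    [-0.05,-0.73,-0.01,0.02,0.028,-0.054,1],
    [-0.05,-0.73,-0.01,0.02,0.028,-0.054,1],
    [-0.05,-0.73,-0.01,0.02,0.028,-0.054,1],
    [-0.05,-0.73,-0.01,0.02,0.028,-0.054,1],
    [-0.05,-0.73,-0.01,0.02,0.028,-0.054,1]
  ]
}}

```text
time: 21.32
ee_pos: [0.5122, 0.2472, 0.3791]
tcp_rot: [0.941, 0.256, 0.212, -0.056]
wrist_force: [-0.2, -0.3, -0.1]
gripper_width: 0.0529
gripper_force: 43.1
```

```bash
cat > held.py <<'E'
from h import *
from scipy.optimize import least_squares
def held(cams=("scene",),guess=None,save=None):
    s=sensors.read_state();p=np.array(s["ee_pos"]);M=R.from_quat(s["tcp_rot"]).as_matrix()
    c0=p-M[:,2]*.018 if guess is None else guess
    out=[]
    for c in cams:
        im,d,P=cloud(c)
        if save: cv2.imwrite(f"pics/{save}_{c}.png",im)
        q=P.reshape(-1,3);q=q[np.isfinite(q[:,0])]
        zg=c0[2]
        q=q[(np.hypot(*(q[:,:2]-c0[:2]).T)<.06)&(q[:,2]<zg-.022)&(q[:,2]>zg-.135)]
        def rs(x,q):
            a=np.array([x[2],x[3],1]);a/=np.linalg.norm(a);dd=q-[x[0],x[1],zg-.06];t=dd@a;return np.linalg.norm(dd-np.outer(t,a),axis=1)-.027
        x=np.array([*c0[:2],0,0])
        for tol in(.03,.01,.005):
            k=q[abs(rs(x,q))<tol]
            x=least_squares(rs,x,args=(k,),loss="soft_l1",f_scale=.0015).x
        zr=np.percentile(k[:,2],.5);rim=x[:2]+x[2:]*(zr-zg+.06)
        print(c,len(k),"slope",x[2:].round(4),"rim",rim.round(4),zr.round(4),"med",np.median(abs(rs(x,k))).round(4),"rim-tcp",(np.append(rim,zr)-p).round(4))
        out.append((x,rim,zr))
    return out
E
python3 - <<'E'
from held import *
s=sensors.read_state();print(s["time"],s["ee_pos"],np.round(s["qpos"],2));M=R.from_quat(s["tcp_rot"]).as_matrix();print("err deg",np.degrees(R.from_matrix(M.T@tool(30.6,25.2)).as_rotvec()))
held(("scene","top"),save="h1")
E
```

```text
21.325 [0.51215881 0.24718656 0.37908581] [ 0.25 -0.02  1.71  0.14  1.03  1.25]
err deg [ 0.2051926  -0.14941469 -0.09632401]
scene 762 slope [-0.0178  0.0053] rim [0.505  0.2424] 0.2753 med 0.0009 rim-tcp [-0.0072 -0.0048 -0.1038]Traceback (most recent call last):
  File "<stdin>", line 3, in <module>
  File "held.py", line 19, in held
    zr=np.percentile(k[:,2],.5);rim=x[:2]+x[2:]*(zr-zg+.06)
    return _quantile_unchecked(
        a, q, axis, out, overwrite_input, method, keepdims, weights)
    return _ureduce(a,
                    func=_quantile_ureduce_func,
    ...<5 lines>...
                    overwrite_input=overwrite_input,
                    method=method)
    r = func(a, **kwargs)
    result = _quantile(arr,
                       quantiles=q,
    ...<2 lines>...
                       out=out,
                       weights=wgt)
    slices_having_nans = np.isnan(arr[-1, ...])
                                  ~~~^^^^^^^^^
IndexError: index -1 is out of bounds for axis 0 with size 0
```

View pics/h1_scene.png

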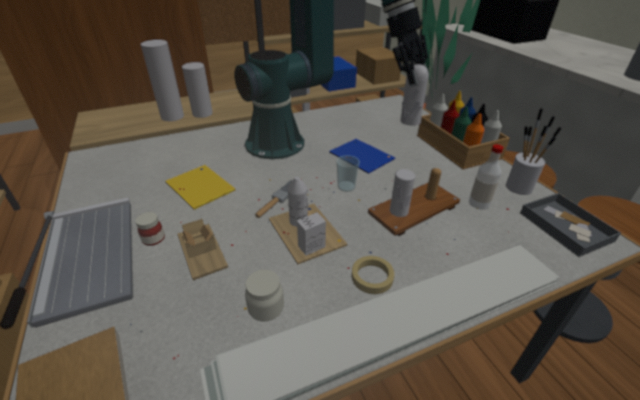

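The round tube hangs vertical at (412,98). The emptied post is at (434,183) and the pointed tube stands on the board at (298,200). I'll measure the bare post and then plan the descent.

```bash
python3 - <<'E'
from h import *
from scipy.optimize import least_squares
for c in("scene","top"):
    im,d,P=cloud(c);q=P.reshape(-1,3)
    q=q[(np.hypot(*(q[:,:2]-[.553,.3285]).T)<.03)&(q[:,2]>.04)&(q[:,2]<.11)]
    if len(q)>8:
        f=least_squares(lambda p:np.hypot(q[:,0]-p[0],q[:,1]-p[1])-.016,(.553,.3285),loss="soft_l1",f_scale=.002);print(c,len(q),f.x.round(4),np.median(abs(f.fun)).round(4))
t=tool(30.6,25.2);o=np.array([.0072,.0048]);p=np.array([.5535,.3285])+o
plan([([*p,.36],t,1),([*p,.262],t,1),([*p,.15],t,1),([*p,.135],t,1)])
E
```

```text
scene 209 [0.5536 0.328 ] 0.0009
[0.462, -0.324, 0.36, 0.001, -0.001, -0.0] rows>= 2  [0.561 0.333 0.36 ]
[-0.278, -0.0, 0.591, -0.0, -0.0, 0.0] rows>= 2  [0.561 0.333 0.262]
[-0.318, -0.0, 0.676, 0.0, 0.0, 0.0] rows>= 2  [0.561 0.333 0.15 ]
[-0.043, -0.0, 0.09, 0.0, 0.0, 0.0] rows>= 1  [0.561 0.333 0.135]
```

Call:
{"api": "servo_tool", "payload": {
  "deltas": [
    [0.2,-0.14,0.16,0,0,0,1],
    [0.46,-0.32,0.36,0,0,0,1],
    [0.46,-0.32,0.36,0,0,0,1],
    [0.46,-0.32,0.36,0,0,0,1]
  ]
}}

```text
time: 22.02
ee_pos: [0.56, 0.333, 0.3594]
tcp_rot: [0.941, 0.258, 0.211, -0.057]
wrist_force: [-0.6, -0.5, -0.7]
gripper_width: 0.053
gripper_force: 43.2
```

Call:
{"api": "servo_tool", "payload": {
  "deltas": [
    [-0.1,0,0.2,0,0,0,1],
    [-0.2,0,0.4,0,0,0,1],
    [-0.26,0,0.55,0,0,0,1],
    [-0.26,0,0.55,0,0,0,1],
    [-0.26,0,0.55,0,0,0,1],
    [-0.26,0,0.55,0,0,0,1]
  ]
}}

```text
time: 22.78
ee_pos: [0.5616, 0.3332, 0.2708]
tcp_rot: [0.941, 0.257, 0.214, -0.057]
wrist_force: [-0.3, -0.2, -0.8]
gripper_width: 0.0531
gripper_force: 43.1
```

```bash
python3 - <<'E'
from held import *
s=sensors.read_state();print(s["time"],s["ee_pos"],s["wrist_force"])
held(("scene",));t=tool(30.6,25.2);p=np.array([.5607,.333])
plan([([*p,.19],t,1),([*p,.137],t,1)])
E
```

```text
22.775 [0.56163686 0.3331524  0.27078448] [-0.3070547  -0.20404363 -0.8067899 ]
scene 631 slope [-0.0189 -0.0009] rim [0.5544 0.3284] 0.1668 med 0.0011 rim-tcp [-0.0072 -0.0047 -0.104 ]
[-0.236, -0.003, 0.482, 0.001, -0.002, -0.0] rows>= 2  [0.561 0.333 0.19 ]
[-0.15, -0.0, 0.32, -0.0, 0.0, 0.0] rows>= 1  [0.561 0.333 0.137]
```

The rim is centred over the post within 1 mm. I'm lowering it.

Call:
{"api": "servo_tool", "payload": {
  "deltas": [
    [-0.07,0,0.14,0,0,0,1],
    [-0.14,0,0.28,0,0,0,1],
    [-0.2,0,0.4,0,0,0,1],
    [-0.235,0,0.48,0,0,0,1],
    [-0.235,0,0.48,0,0,0,1],
    [-0.235,0,0.48,0,0,0,1]
  ]
}}

```text
time: 23.58
ee_pos: [0.5607, 0.3327, 0.1896]
tcp_rot: [0.941, 0.257, 0.213, -0.057]
wrist_force: [0.9, 0.4, -1.5]
gripper_width: 0.0525
gripper_force: 43.1
```

```bash
python3 - <<'E'
from held import *
s=sensors.read_state();print(s["ee_pos"],s["wrist_force"])
t=tool(30.6,25.2);p=np.array([.5607,.333])
plan([([*p,.138],t,1),([*p,.1315],t,1)])
E
```

```text
[0.56069747 0.33269276 0.18957623] [ 0.91443693  0.38741251 -1.52253516]
[-0.147, -0.003, 0.311, 0.001, -0.002, -0.0] rows>= 1  [0.561 0.333 0.138]
[-0.018, -0.0, 0.039, -0.0, -0.0, 0.0] rows>= 1  [0.561 0.333 0.132]
```

Call:
{"api": "servo_tool", "payload": {
  "deltas": [
    [-0.04,0,0.08,0,0,0,1],
    [-0.08,0,0.16,0,0,0,1],
    [-0.12,0,0.25,0,0,0,1],
    [-0.145,0,0.31,0,0,0,1],
    [-0.145,0,0.31,0,0,0,1],
    [-0.145,0,0.31,0,0,0,1]
  ]
}}

```text
time: 24.32
ee_pos: [0.5605, 0.3325, 0.1373]
tcp_rot: [0.941, 0.257, 0.212, -0.057]
wrist_force: [-0.2, -0.9, -1.4]
gripper_width: 0.0531
gripper_force: 43.1
```

Call:
{"api": "servo_tool", "payload": {
  "deltas": [
    [-0.005,0,0.01,0,0,0,1],
    [-0.01,0,0.02,0,0,0,1],
    [-0.012,0,0.026,0,0,0,1],
    [-0.012,0,0.026,0,0,0,1]
  ]
}}

```text
time: 24.82
ee_pos: [0.5606, 0.3326, 0.1332]
tcp_rot: [0.941, 0.257, 0.213, -0.057]
wrist_force: [-0.2, 0.4, 0.5]
gripper_width: 0.0533
gripper_force: 43.2
```

Call:
{"api": "servo_tool", "payload": {
  "deltas": [
    [-0.003,0,0.006,0,0,0,1],
    [-0.005,0,0.012,0,0,0,1],
    [-0.005,0,0.012,0,0,0,1]
  ]
}}

```text
time: 25.2
ee_pos: [0.562, 0.3332, 0.133]
tcp_rot: [0.941, 0.257, 0.214, -0.057]
wrist_force: [-2.1, -1.2, 9.6]
gripper_width: 0.0532
gripper_force: 44.0
```

Call:
{"api": "servo_tool", "payload": {
  "deltas": [
    [-0.003,0,0.006,0,0,0,1],
    [-0.003,0,0.006,0,0,0,1]
  ]
}}

```text
time: 25.45
ee_pos: [0.5627, 0.3336, 0.1331]
tcp_rot: [0.94, 0.257, 0.215, -0.057]
wrist_force: [-3.8, -0.2, 16.2]
gripper_width: 0.053
gripper_force: 44.4
```

```bash
python3 - <<'E'
from held import *
s=sensors.read_state();print(s["ee_pos"],s["wrist_force"])
held(("scene",))
E
```

```text
[0.56272269 0.33362708 0.13306861] [-3.84931714 -0.23081688 16.16541084]
scene 562 slope [0.003  0.0179] rim [0.5536 0.3273] 0.0266 med 0.001 rim-tcp [-0.0091 -0.0063 -0.1065]
```

The rim is on the stand (rim z ≈ .027, 16 N). I'll ease off the press, open, and withdraw back along the tool axis.

Call:
{"api": "servo_tool", "payload": {
  "deltas": [
    [0.005,0,-0.012,0,0,0,1],
    [0.005,0,-0.012,0,0,0,0.2],
    [0.005,0,-0.012,0,0,0,-0.2],
    [0.005,0,-0.012,0,0,0,-0.6],
    [0.005,0,-0.012,0,0,0,-1],
    [0.005,0,-0.012,0,0,0,-1],
    [0.005,0,-0.012,0,0,0,-1]
  ]
}}

```text
time: 26.38
ee_pos: [0.56, 0.3323, 0.1315]
tcp_rot: [0.941, 0.257, 0.212, -0.057]
wrist_force: [0.4, 0.4, -0.4]
gripper_width: 0.0855
gripper_force: 0.0
```

Call:
{"api": "servo_tool", "payload": {
  "deltas": [
    [0,0,-0.15,0,0,0,-1],
    [0,0,-0.35,0,0,0,-1],
    [0,0,-0.6,0,0,0,-1],
    [0,0,-0.9,0,0,0,-1],
    [0,0,-0.9,0,0,0,-1],
    [0,0,-0.9,0,0,0,-1]
  ]
}}

```text
time: 27.12
ee_pos: [0.5101, 0.3032, 0.2535]
tcp_rot: [0.941, 0.257, 0.212, -0.057]
wrist_force: [-0.2, -0.6, -0.6]
gripper_width: 0.0853
gripper_force: 0.0
```

```bash
python3 - <<'E'
from held import *
s=sensors.read_state();print(s["time"],s["ee_pos"],s["wrist_force"],s["gripper_width"])
held(("scene","top"),guess=np.array([.5535,.328,.146]),save="fin")
im=cv2.imread("pics/fin_scene.png");cv2.imwrite("pics/fin.png",cv2.resize(im[120:280,240:480],None,fx=3,fy=3,interpolation=cv2.INTER_CUBIC))
held(("scene",),guess=np.array([.4806,-.078,.13]));held(("scene",),guess=np.array([.5758,.1998,.146]))
E
```

```text
27.125 [0.51009718 0.30318012 0.25353778] [-0.1934711  -0.56020419 -0.58467087] 0.08526483932833381
scene 544 slope [-0.0104  0.0139] rim [0.5545 0.327 ] 0.026 med 0.001 rim-tcp [ 0.0444  0.0238 -0.2275]
top 125 slope [ 0.3758 -2.672 ] rim [0.5656 0.3911] 0.0188 med 0.0021 rim-tcp [ 0.0555  0.0879 -0.2347]
scene 478 slope [0.0352 0.0498] rim [ 0.4782 -0.0834] 0.0068 med 0.001 rim-tcp [-0.0316 -0.3865 -0.2456]
scene 580 slope [-0.0098  0.0054] rim [0.5766 0.1986] 0.0257 med 0.0008 rim-tcp [ 0.0668 -0.1045 -0.2265]
```

View pics/fin.png

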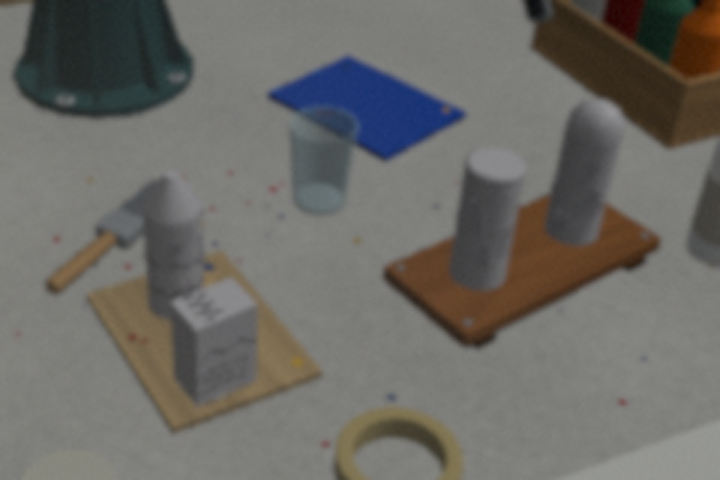

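All three tubes stand upright: pointed at (173,245) on the board, flat at (487,220), and round at (586,170) on its post with the gripper clear. Handing in.

```bash
python3 -c "
from plant import ctrl
print(ctrl.sign_off())"
```

```text
the job is handed in; nothing more can be done
None
```

I stood the pointed tube on the free part of the plywood board, set the round-ended tube over the emptied post with its rim on the stand, and handed the job in at about 27 s on the robot's clock; no verdict came back, but the last camera check showed both upright and released and the flat tube still on its post.

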